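# Hold the thick book up to the stocktaking camera

## Task

For the stocktaking picture, lift the thickest of the four books out of the slotted rack and hold it up in the air in front of the camera on the stand: its middle about 20 cm straight out from the lens along the way the camera looks (the head is tilted down by a varying angle), a cover square to the lens, spine uppermost and the long edges level. Finish while still holding it there, quite still. Leave the other books in the rack, and do not shift the camera or anything else on the table.

Things in the scene. Friction and masses are not known exactly. Their poses are not given: they have to be found in the camera images.
- thick_book_center (a point): Centre (half-way up) of the book to show: a closed hardback, cream cloth, 148 long x 38 thick x 110 mm high as it stands on its fore-edge in a slot, spine up; about 0.25 to 0.5 kg, rigid. The thickest of the four; any of the four slots may hold it. x along the long edge (level), y square to the covers (through the thickness), z up towards the spine. Its top is 55 mm above this point.
- rack: Fixed plywood rack with four slots in a row; origin at the centre of its underside. Base 120 (x) x 330 (y) x 12 mm high; slots side by side along y, centres at y = -120, -40, 40, 120 mm, each between two upright fins 40 mm high (tops 52 mm above the table), 44 mm apart. Books stand loosely in the slots, covers facing along y, on the base 12 mm above the table.
- book_a_center (a point): Centre of another book in the rack, cream, 148 x 20 thick x 104 mm high. Frame as for the thick book. A bystander: it stays in its slot.
- book_b_center (a point): Centre of another book in the rack, brown, 155 x 24 thick x 118 mm high. Frame as for the thick book. A bystander: it stays in its slot.
- book_c_center (a point): Centre of another book in the rack, grey, 140 x 22 thick x 124 mm high. Frame as for the thick book. A bystander: it stays in its slot.
- view (a point): The place for the middle of the shown book: the point in the air 200 mm straight out from the lens along the line of sight. Its x axis points from here back to the lens (opposite to the way the camera looks), its y axis is level, its z axis is square to the line of sight and upwards. With the book rightly held its y axis lies along this x axis (either way round).
- lens (a point): Centre of the front glass of the camera: a grey box head 70 x 72 x 46 mm with a short black lens 42 mm across, held in a fork on a post on a fixed round foot 140 mm across; the head's pin is 340 mm above the table, the lens front 55 mm ahead of the pin. The head looks roughly towards the robot, tilted down 11 to 32 degrees. Axes as for the view point. The head is stiff in its fork: do not touch it.
- paperweight_center (a point): Centre of a round marble paperweight, 72 mm across, 34 mm high. Bystander.
- mug: White mug, 80 mm across, 90 mm high, handle to its +y; origin at the centre of its underside. Bystander.
- stamp: Wooden hand stamp, block 60 x 30 mm, 75 mm high with its handle; origin at the centre of its underside. Bystander.
- tape: Roll of tape lying flat, 92 mm across, 25 mm high; origin at the centre of its underside. Bystander.
There are look-alikes about, which are no part of the job. Leave any green look-alike of the part that bears thick_book_center alone.

How it is judged (in metres and radians):
On the way:
1. the thick book is held by the fingers, clear above the rack (height (world z) of thick_book_center above 0.125 m and contact force between the fingers and thick_book above 1 N and contact force between thick_book and rack below 0.1 N), for 0.2 s.
At the end, for the whole second after the job is handed in: Thick book held still by the fingers alone: centre within 30 mm of the view point, cover normal within 0.22 rad of the line of sight, long edges within 0.2 rad of level, spine up. Other rack books moved under 40 mm, other things under 30 mm, the view point under 15 mm (distance between thick_book_center and view below 0.03 m and angle between the y axis of thick_book_center and the x axis of view, either way round below 0.22 rad and angle between thick_book_center's own x axis and vertical between 1.37 and 1.77 rad and angle between thick_book_center's own z axis and vertical below 0.9 rad and height (world z) of thick_book_center above 0.16 m and contact force between the fingers and thick_book above 1 N and contact force between thick_book and rack below 0.1 N and contact force between thick_book and camera_stand below 0.1 N and linear speed of thick_book below 0.03 m/s and angular speed of thick_book below 0.15 rad/s and distance of each of book_a_center, book_b_center, book_c_center from where it was at the start of the episode below 0.04 m and distance of each of paperweight_center, mug, stamp, tape from where it was at the start of the episode below 0.03 m and distance of view from where it was at the start of the episode below 0.015 m); the arm keeps its last pose, push and grip.
It fails at once if another book of the rack is moved 40 mm or more (distance of any of book_a_center, book_b_center, book_c_center from where it was at the start of the episode above 0.04 m).
It fails at once if another thing on the table is shifted by 30 mm or more (distance of any of paperweight_center, mug, stamp, tape from where it was at the start of the episode above 0.03 m).
It fails at once if the camera is shifted so that its view point moves 15 mm or more (distance of view from where it was at the start of the episode above 0.015 m).
It also fails if it takes over 34 s, if anything falls off the work surface, if the arm or the gripper's body presses on something with over 40 N, if the wrist force passes 120 N, or if a joint passes its speed limit or range.

## Robot

A 6-joint arm with a two-finger parallel gripper is mounted at the origin on the work surface. World frame = base frame: x ahead of the robot, y to its left, z up, the work surface at z = 0. Lengths are in mm, angles in rad, forces in N, time in s.
With the tool pointing down it reaches from about 350 to 775 mm from the base axis. Payload 7.3 kg.
Tool frame: the origin (TCP) lies on the centre line of the jaws, within the pads' length; the fingertips stand 22 mm ahead of it and the grasp point (between the pads) lies 3 mm ahead of it; x points along the fingers, z is the direction in which the jaws open and shut, and the axes are right-handed (so a half turn about x gives the same grasp; the last joint's range is limited). The gripper opens to 92 mm and grips with 3 to 60 N. Pads are 19 mm wide; open, the fingers measure 130 mm over their backs; the gripper's body (75 mm by 190 mm) begins 47 mm behind the grasp point.
Start: joints at [-1.266, 0.342, 1.524, -0, 1.275, -0.146], TCP at [228.758, -472.559, 248.741] pointing down, gripper open.
Joint ranges: [-2.53, 2.53], [-0.77, 2.02], [0.04, 2.7], [-1, 4.14], [0.28, 2.66], [-3.11, 3.11]. Speed limits (rad/s): [2.57, 2.57, 3.14, 3.14, 3.14, 3.14].

## Interface

Orientations are given as [roll, pitch, yaw] about the fixed x, y, z axes, in that order (R = Rz(yaw) Ry(pitch) Rx(roll)).
In Python, from plant import readout, imaging, bot gives the robot as it stands.
- The arm moves only by the tool arm_command, never from a script. Its argument "plan" is a list of rows, each an object of numbers: "tx", "ty", "tz": the shift along the tool's x, y, z in cm; "wx", "wy", "wz": the turn, a rotation vector about the tool's x, y, z in rad; "jaw": the opening, from -1 (shut) to 1 (fully open). In form: [{"tx": .., "ty": .., "tz": .., "wx": .., "wy": .., "wz": .., "jaw": ..}, ...]. A call has 1 to 20 rows; each row shifts and turns the commanded pose from where the row before left it, along the tool's axes as they then stand; what a row does not reach is not made up. A row lasts 1/10 s, in which the tool goes at most 50 mm and 8.59 degrees, less where a joint would pass 70% of its speed; a pose out of reach is approached as far as the arm can. A call with a gripper value outside its range is refused whole. The fingers move at their own pace and stop on an object; the grip force is fixed at half the most. Time passes only in rows, so rows that do not move let the fingers close. It gives the time, the measured TCP pose, the force and the opening at its end, in the units of the state.
- readout.get_obs(): the state, without advancing time (a new reading comes with each control period).
- imaging.capture(name): name is "scene" or "side" or "wrist"; returns the picture (400x640x3 uint8, blue, green, red); there is no depth.
- imaging.get_calibration(name): a dict with "fx", "fy", "cx", "cy" (pixels), "position" and "rotation" of the camera in the world; the wrist camera has in their place "mount" (4x4, takes a point from camera to tool coordinates, whose origin is the TCP and whose axes are the tool frame's). Camera axes: x right, y up, looking along -z (the intrinsics and any distortion apply to the point x, -y, -z); pixel columns grow to the right and rows downward; lengths in mm; the calibration is good to about 2 mm. A picture is of the moment at which its call begins: read the wrist's pose just before it. get_calibration takes no time and is no camera call.
- bot.close_job(): hands the job in, once; it reports no verdict.
The state is a dict: "time": time; "joint_positions": joint angles; "dq": joint speeds; "tau": joint torques, N m; "tool_pos": TCP position; "tcp_rot": TCP orientation; "contact_force": force on the tool from outside, world axes, zero at the start; "moment": the same for the moment, N m; "grip_width": finger opening in mm.
Only numpy, scipy, OpenCV 4.12 (cv2) and the standard library are available. Lean on these libraries where they do the work, as an engineer would, in place of code of your own. Each camera call takes 0.05 s, during which the arm holds its last target.

## Working session

There is one attempt and no reset: what is moved stays moved. The work goes in short steps, Python scripts to look and compute and a tool call to move; the robot and the scene stay as the last step left them, time stands still between calls to the robot, and variables do not carry over. Pictures are saved under pics/ and viewed, and the job is handed in when it is done.

Besides the shell and the picture viewer there is one more tool, called after ">>>" as name(argument=value, ...), one argument or row to a line, values as JSON. arm_command: Moves the arm, as the interface text tells. Its arguments: {"type":"object","properties":{"plan":{"type":"array"}},"required":["plan"]}

```bash
mkdir -p pics; ls; python3 - <<'E'
from plant import readout, imaging, bot
import cv2,json
o=readout.get_obs();print(o)
for n in ["scene","side","wrist"]:
    print(n,imaging.get_calibration(n))
    cv2.imwrite(f"pics/{n}0.png",imaging.capture(n))
E
```

```text
pics
{'time': 0.0, 'joint_positions': array([-1.26599714e+00,  3.42736202e-01,  1.52498935e+00, -3.62832129e-05,
        1.27537120e+00, -1.46059529e-01]), 'dq': array([ 1.32971942e-03,  1.47520013e-03, -6.77413224e-04,  1.64775921e-04,
        5.48575744e-05, -2.00967122e-03]), 'tau': array([-7.73945703e-04, -4.31248283e+01, -2.44222176e+01,  7.17244414e-02,
        5.59718348e-02, -1.39545264e-04]), 'tool_pos': array([ 228.63773781, -472.2049343 ,  248.04758393]), 'tcp_rot': array([3.01859625, 1.56929182, 1.89866924]), 'contact_force': array([-0.43744063, -0.02537377,  0.12439696]), 'moment': array([ 0.04202352, -0.00595714, -0.04272542]), 'grip_width': 91.69184523773632}
scene {'fx': 413.8781784204834, 'fy': 413.8781784204834, 'cx': 324.788751512068, 'cy': 198.0320659847503, 'position': array([1392.76943916,  261.42952615, 1365.41142772]), 'rotation': array([6.62124919e-01, 1.24090875e-03, 1.90699607e+00])}
side {'fx': 470.9175412876328, 'fy': 470.9175412876328, 'cx': 312.1085149319332, 'cy': 199.71088921465443, 'position': array([ 427.79407493, 1050.96754701,  982.04033244]), 'rotation': array([ 0.94931477, -0.00342808, -3.02349367])}
wrist {'fx': 334.10238859808703, 'fy': 334.10238859808703, 'cx': 320.6535228018863, 'cy': 195.14461194421466, 'mount': array([[-5.64679958e-04,  2.73436228e-01, -9.61889968e-01,
        -1.35384638e+02],
       [ 8.06469176e-04,  9.61889933e-01,  2.73435745e-01,
         7.49143719e+01],
       [ 9.99999515e-01, -6.21330925e-04, -7.63677856e-04,
        -5.83701043e-01],
       [ 0.00000000e+00,  0.00000000e+00,  0.00000000e+00,
         1.00000000e+00]])}
```

View pics/scene0.png

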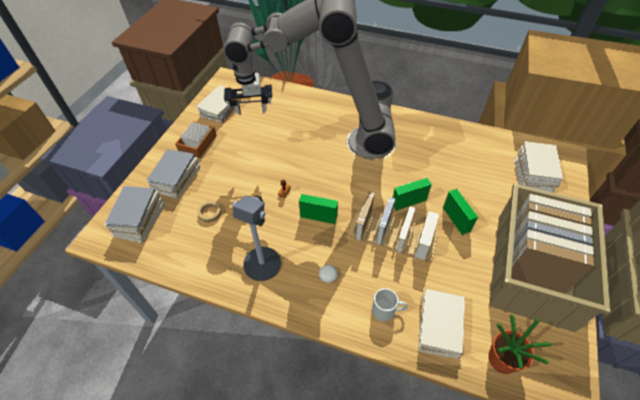

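View pics/side0.png

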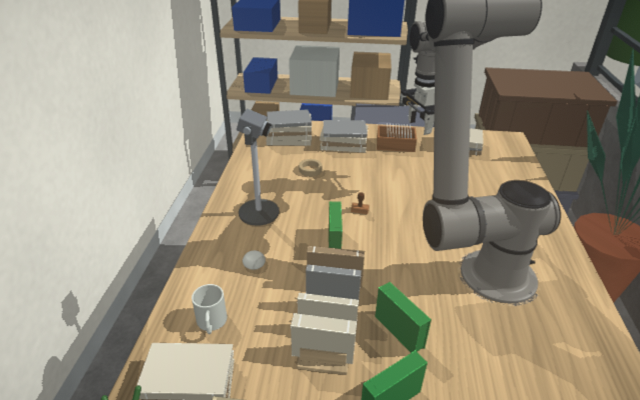

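View pics/wrist0.png

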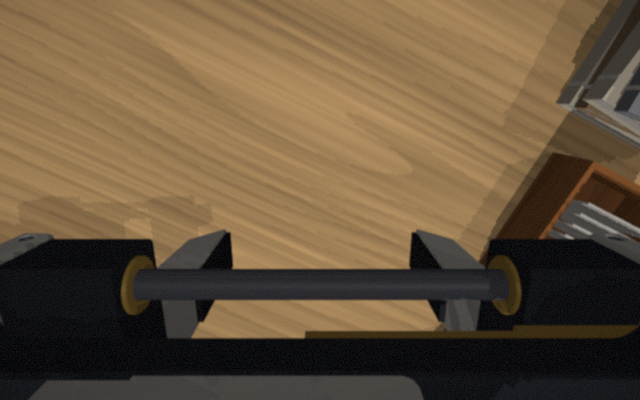

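```bash
python3 - <<'E'
import cv2
a=cv2.imread("pics/scene0.png")
cv2.imwrite("pics/sc_rack.png",cv2.resize(a[175:275,340:460],None,fx=6,fy=6,interpolation=cv2.INTER_CUBIC))
cv2.imwrite("pics/sc_cam.png",cv2.resize(a[180:290,215:295],None,fx=5,fy=5,interpolation=cv2.INTER_CUBIC))
b=cv2.imread("pics/side0.png")
cv2.imwrite("pics/si_rack.png",cv2.resize(b[235:375,280:380],None,fx=4,fy=4,interpolation=cv2.INTER_CUBIC))
cv2.imwrite("pics/si_cam.png",cv2.resize(b[100:230,220:300],None,fx=4.5,fy=4.5,interpolation=cv2.INTER_CUBIC))
E
```

```text
(no output)
```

View pics/sc_rack.png

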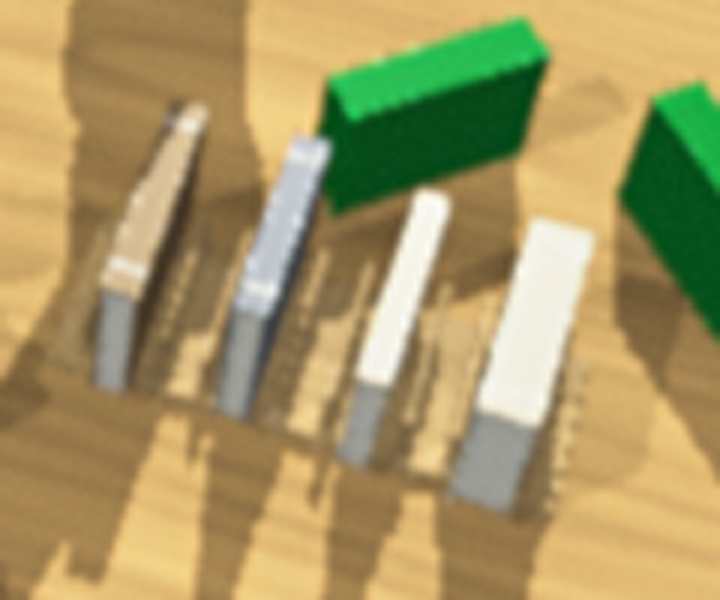

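View pics/si_rack.png

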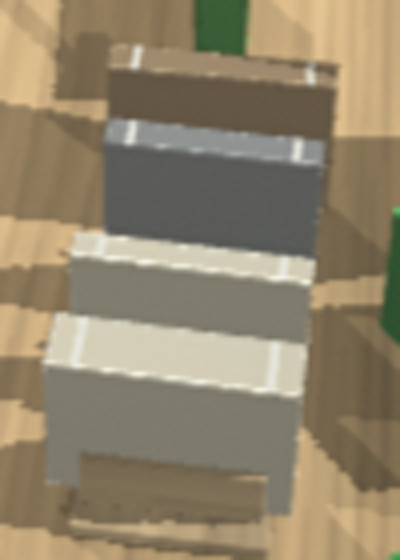

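View pics/sc_cam.png

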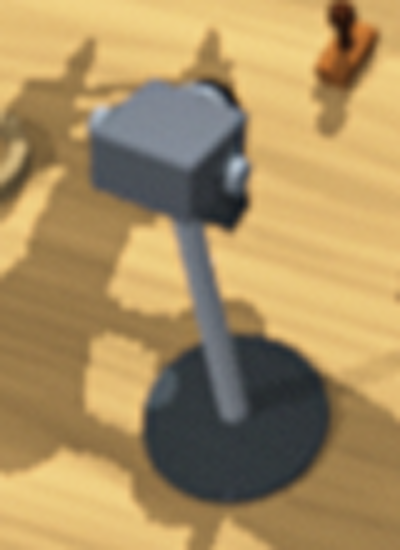

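View pics/si_cam.png

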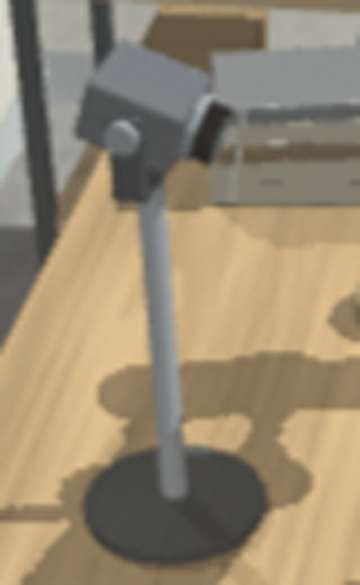

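```bash
cat > h.py <<'E'
import numpy as np
from plant import readout, imaging, bot
from scipy.spatial.transform import Rotation as R
def pose(n,obs=None):
    c=imaging.get_calibration(n)
    if n!="wrist": return c,np.array(c["position"]),R.from_euler("xyz",c["rotation"]).as_matrix()
    o=obs or readout.get_obs(); Rt=R.from_euler("xyz",o["tcp_rot"]).as_matrix(); M=c["mount"]
    return c,o["tool_pos"]+Rt@M[:3,3],Rt@M[:3,:3]
def ray(n,p,obs=None):
    c,t,Rm=pose(n,obs)
    d=Rm@np.array([(p[0]-c["cx"])/c["fx"],-(p[1]-c["cy"])/c["fy"],-1]);return t,d/np.linalg.norm(d)
def onz(n,p,z,obs=None):
    t,d=ray(n,p,obs);return t+d*(z-t[2])/d[2]
def tri(*rs):
    A=sum(np.eye(3)-np.outer(d,d) for t,d in rs);b=sum((np.eye(3)-np.outer(d,d))@t for t,d in rs)
    X=np.linalg.solve(A,b);return X,[round(float(np.linalg.norm((np.eye(3)-np.outer(d,d))@(X-t))),1) for t,d in rs]
def proj(n,X,obs=None):
    c,t,Rm=pose(n,obs);q=Rm.T@(np.asarray(X)-t);return np.array([c["cx"]-c["fx"]*q[0]/q[2],c["cy"]+c["fy"]*q[1]/q[2]])
E
python3 - <<'E'
from h import *
np.set_printoptions(precision=1,suppress=True)
S=lambda p:np.array(p)/6+[339.58,174.58]; D=lambda p:np.array(p)/4+[279.6,234.6]
SC=lambda p:np.array(p)/5+[214.6,179.6]; DC=lambda p:np.array(p)/4.5+[219.6,99.6]
for nm,f,ps in [("scene",S,[(540,218),(595,238),(540,425),(478,408)]),("side",D,[(307,345),(302,395),(45,365),(57,313)])]:
    P=np.array([onz(nm,f(p),122) for p in ps]);print(nm,P,P.mean(0))
    d=P[[0,1]].mean(0)-P[[2,3]].mean(0);print(np.linalg.norm(d),np.degrees(np.arctan2(-d[1],-d[0])))
print("foot",onz("scene",SC((237,420)),6),onz("side",DC((176,505)),6))
a,b=onz("scene",SC((237,172)),340),onz("scene",SC((98,115)),340);print("pin",a,b,(a+b)/2,np.degrees(np.arctan2(*(a-b)[[1,0]])))
for s,d in [((190,165),(95,88)),((243,122),(185,122)),((95,140),(128,40)),((158,82),(218,78))]:
    print(tri(ray("scene",SC(s)),ray("side",DC(d))))
print(tri(ray("scene",SC((237,172))),ray("side",DC((121,135)))))
E
```

```text
scene [[407.4 328.1 122. ]
 [411.5 362.9 122. ]
 [556.  355.4 122. ]
 [556.4 319.1 122. ]] [482.8 341.4 122. ]
147.00803783277468 -3.2198327929373964
side [[408.4 322.5 122. ]
 [409.7 358.4 122. ]
 [556.3 355.  122. ]
 [555.2 316.5 122. ]] [482.4 338.1 122. ]
146.73617163845782 -1.8528141007270313
foot [ 760.5 -207.9    6. ] [ 758.6 -209.4    6. ]
pin [ 759.9 -164.   340. ] [ 748.5 -264.   340. ] [ 754.2 -214.   340. ] 83.48939173104237
(array([ 782.6, -180.2,  368. ]), [0.9, 0.9])
(array([ 725.5, -175.5,  346.6]), [2.5, 2.5])
(array([ 779.4, -246. ,  368.1]), [4.2, 4.2])
(array([ 715.7, -237.9,  348.9]), [2.6, 2.6])
(array([ 763.1, -161.8,  344.2]), [0.5, 0.5])
```

```bash
python3 - <<'E'
import cv2,numpy as np
a=cv2.imread("pics/scene0.png")[190:232,228:270]
b=cv2.imread("pics/side0.png")[104:148,230:274]
f=lambda i:cv2.resize(i,(400,400),interpolation=cv2.INTER_CUBIC)
cv2.imwrite("pics/heads.png",np.hstack([f(a),f(b)]))
from h import *
o=readout.get_obs();print(R.from_euler("xyz",o["tcp_rot"]).as_matrix().round(3))
E
```

```text
[[-0.     0.9    0.436]
 [ 0.001  0.436 -0.9  ]
 [-1.     0.    -0.001]]
```

View pics/heads.png

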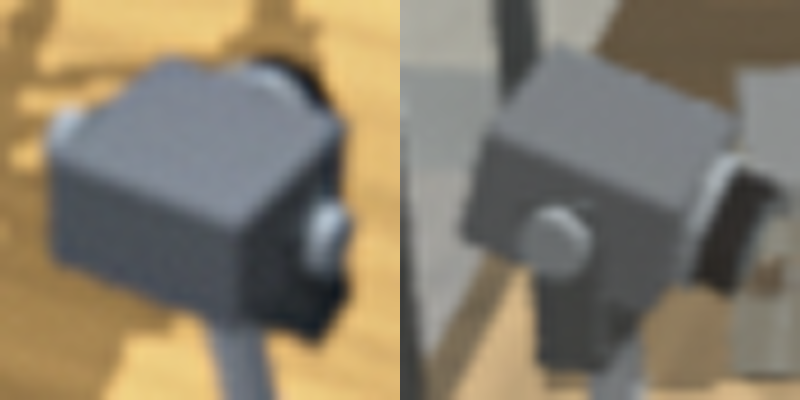

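```bash
cat > fit.py <<'E'
from h import *
from scipy.optimize import least_squares
np.set_printoptions(precision=2,suppress=True)
sc={(1,-1,1):(235,228),(1,1,1):(343,130),(-1,-1,1):(50,152),(-1,1,1):(170,57),(1,-1,-1):(235,325),(-1,-1,-1):(55,262)}
sd={(1,-1,1):(90,128),(1,1,1):(280,208),(-1,-1,1):(158,45),(-1,1,1):(338,118),(1,-1,-1):(65,240)}
O=[("scene",k,np.array(v)/400*42+[227.5,189.5]) for k,v in sc.items()]+[("side",k,np.array(v)/400*44+[229.5,103.5]) for k,v in sd.items()]
def axes(yaw,t):
    X=np.array([np.cos(yaw)*np.cos(t),np.sin(yaw)*np.cos(t),np.sin(t)]) # toward lens (back)
    Y=np.array([-np.sin(yaw),np.cos(yaw),0]);return X,Y,np.cross(X,Y)
def res(p,L=70,W=72,full=False):
    X,Y,Z=axes(p[2],p[3]);r=[]
    for n,(sy,sf,sz),px in O:
        P=np.array([p[0],p[1],340+p[5]])-X*(sf*L/2+p[4])+Y*sy*W/2+Z*sz*23
        r.append(proj(n,P)-px)
    return np.ravel(r)
for L,W in [(70,72),(72,70)]:
  for free in (0,1):
    f=(lambda q:res(list(q),L,W)) if free else (lambda q:res(list(q)+[0,0],L,W))
    s=least_squares(f,[758,-209,-.1,.33]+[0,0]*free)
    X,Y,Z=axes(s.x[2],s.x[3]);pin=np.array([s.x[0],s.x[1],340])
    print(L,W,s.x,np.degrees(s.x[2:4]),"rms",np.sqrt(np.mean(s.fun**2)),"lens",pin-55*X,"view",pin-255*X)
E
python3 fit.py
```

```text
70 72 [ 758.56 -210.19   -0.09    0.33] [-5.37 19.16] rms 0.8825087011273295 lens [ 706.84 -205.33  321.95] view [ 518.75 -187.65  256.29]
70 72 [   9.17 -139.73   -0.09    0.33 -796.87 -261.41] [-5.36 19.16] rms 0.882201544569386 lens [ -42.55 -134.87  321.95] view [-230.65 -117.21  256.3 ]
72 70 [ 758.42 -210.04   -0.09    0.34] [-5.1  19.32] rms 0.9380294333166965 lens [ 706.72 -205.43  321.81] view [ 518.73 -188.66  255.65]
72 70 [1094.93 -239.97   -0.09    0.34  357.97  118.53] [-5.09 19.32] rms 0.9378460896059156 lens [1043.23 -235.36  321.81] view [ 855.23 -218.6   255.65]
```

>>> arm_command(
  plan=[
    {"ty": 2.89, "tz": -2.34, "jaw": 0.6},
    {"ty": 2.89, "tz": -2.34, "jaw": 0.6},
    {"ty": 2.89, "tz": -2.34, "jaw": 0.6},
    {"ty": 2.89, "tz": -2.34, "jaw": 0.6},
    {"ty": 2.89, "tz": -2.34, "jaw": 0.6},
    {"ty": 2.89, "tz": -2.34, "jaw": 0.6},
    {"ty": 2.89, "tz": -2.34, "jaw": 0.6},
    {"ty": 2.89, "tz": -2.34, "jaw": 0.6},
    {"ty": 2.89, "tz": -2.34, "jaw": 0.6},
    {"ty": 2.89, "tz": -2.34, "jaw": 0.6},
    {"ty": 2.89, "tz": -2.34, "jaw": 0.6},
    {"ty": 2.89, "tz": -2.34, "jaw": 0.6},
    {"ty": 2.89, "tz": -2.34, "jaw": 0.6},
    {"ty": 2.89, "tz": -2.34, "jaw": 0.6},
  ],
)

```text
invalid input at $.plan[0]: expected keys tx, ty, tz, wx, wy, wz, jaw
```

>>> arm_command(
  plan=[
    {"wx": -0.14, "jaw": 0.6},
    {"wx": -0.14, "jaw": 0.6},
    {"wx": -0.14, "jaw": 0.6},
    {"wx": -0.14, "jaw": 0.6},
    {"wx": -0.14, "jaw": 0.6},
    {"wx": -0.14, "jaw": 0.6},
    {"wx": -0.14, "jaw": 0.6},
    {"wx": -0.14, "jaw": 0.6},
    {"wx": -0.14, "jaw": 0.6},
    {"wx": -0.14, "jaw": 0.6},
    {"wx": -0.14, "jaw": 0.6},
    {"wx": -0.14, "jaw": 0.6},
    {"wx": -0.14, "jaw": 0.6},
    {"wx": -0.14, "jaw": 0.6},
    {"wx": -0.14, "jaw": 0.6},
    {"wx": -0.14, "jaw": 0.6},
    {"wx": -0.14, "jaw": 0.6},
    {"wx": -0.14, "jaw": 0.6},
    {"wx": -0.14, "jaw": 0.6},
  ],
)

```text
invalid input at $.plan[0]: expected keys tx, ty, tz, wx, wy, wz, jaw
```

```bash
cat > go.py <<'E'
from h import *
import sys
np.set_printoptions(precision=3,suppress=True)
def axes(yaw,t):
    X=np.array([np.cos(yaw)*np.cos(t),np.sin(yaw)*np.cos(t),np.sin(t)])
    Y=np.array([-np.sin(yaw),np.cos(yaw),0]);return X,Y,np.cross(X,Y)
def delta(Pt,Xt,Zt):
    o=readout.get_obs();Rt=R.from_euler("xyz",o["tcp_rot"]).as_matrix()
    T=np.column_stack([Xt,np.cross(Zt,Xt),Zt])
    print("t",o["time"],"pos",o["tool_pos"],"q",o["joint_positions"],"F",o["contact_force"],"w",o["grip_width"])
    print("shift cm (current axes)",Rt.T@(np.array(Pt)-o["tool_pos"])/10,"rotvec",R.from_matrix(Rt.T@T).as_rotvec(),"shift in target axes",T.T@(np.array(Pt)-o["tool_pos"])/10)
E
python3 - <<'E'
from go import *
a=np.radians(87.5);delta([482.5,340,250],[0,0,-1],[np.cos(a),np.sin(a),0])
E
```

```text
t 0.15 pos [ 228.671 -472.285  248.213] q [-1.266  0.343  1.525 -0.     1.275 -0.146] F [ 0.209 -0.11   0.358] w 92.07572841322792
shift cm (current axes) [ -0.1    58.236 -62.056] rotvec [-2.647 -0.    -0.002] shift in target axes [ -0.179 -21.816  82.258]
```

All keys needed.

>>> arm_command(
  plan=[
    {"tx": 0, "ty": 2.89, "tz": -2.34, "wx": 0, "wy": 0, "wz": 0, "jaw": 0.6},
    {"tx": 0, "ty": 2.89, "tz": -2.34, "wx": 0, "wy": 0, "wz": 0, "jaw": 0.6},
    {"tx": 0, "ty": 2.89, "tz": -2.34, "wx": 0, "wy": 0, "wz": 0, "jaw": 0.6},
    {"tx": 0, "ty": 2.89, "tz": -2.34, "wx": 0, "wy": 0, "wz": 0, "jaw": 0.6},
    {"tx": 0, "ty": 2.89, "tz": -2.34, "wx": 0, "wy": 0, "wz": 0, "jaw": 0.6},
    {"tx": 0, "ty": 2.89, "tz": -2.34, "wx": 0, "wy": 0, "wz": 0, "jaw": 0.6},
    {"tx": 0, "ty": 2.89, "tz": -2.34, "wx": 0, "wy": 0, "wz": 0, "jaw": 0.6},
    {"tx": 0, "ty": 2.89, "tz": -2.34, "wx": 0, "wy": 0, "wz": 0, "jaw": 0.6},
    {"tx": 0, "ty": 2.89, "tz": -2.34, "wx": 0, "wy": 0, "wz": 0, "jaw": 0.6},
    {"tx": 0, "ty": 2.89, "tz": -2.34, "wx": 0, "wy": 0, "wz": 0, "jaw": 0.6},
    {"tx": 0, "ty": 2.89, "tz": -2.34, "wx": 0, "wy": 0, "wz": 0, "jaw": 0.6},
    {"tx": 0, "ty": 2.89, "tz": -2.34, "wx": 0, "wy": 0, "wz": 0, "jaw": 0.6},
    {"tx": 0, "ty": 2.89, "tz": -2.34, "wx": 0, "wy": 0, "wz": 0, "jaw": 0.6},
    {"tx": 0, "ty": 2.89, "tz": -2.34, "wx": 0, "wy": 0, "wz": 0, "jaw": 0.6},
  ],
)

```text
time: 1.55
tool_pos: [450.5, 0.1, 248.6]
tcp_rot: [-1.216, 1.571, -2.335]
contact_force: [1.1, -0.3, 0.2]
grip_width: 73.6
```

>>> arm_command(
  plan=[
    {"tx": 0, "ty": 0, "tz": 0, "wx": -0.139, "wy": 0, "wz": 0, "jaw": 0.6},
    {"tx": 0, "ty": 0, "tz": 0, "wx": -0.139, "wy": 0, "wz": 0, "jaw": 0.6},
    {"tx": 0, "ty": 0, "tz": 0, "wx": -0.139, "wy": 0, "wz": 0, "jaw": 0.6},
    {"tx": 0, "ty": 0, "tz": 0, "wx": -0.139, "wy": 0, "wz": 0, "jaw": 0.6},
    {"tx": 0, "ty": 0, "tz": 0, "wx": -0.139, "wy": 0, "wz": 0, "jaw": 0.6},
    {"tx": 0, "ty": 0, "tz": 0, "wx": -0.139, "wy": 0, "wz": 0, "jaw": 0.6},
    {"tx": 0, "ty": 0, "tz": 0, "wx": -0.139, "wy": 0, "wz": 0, "jaw": 0.6},
    {"tx": 0, "ty": 0, "tz": 0, "wx": -0.139, "wy": 0, "wz": 0, "jaw": 0.6},
    {"tx": 0, "ty": 0, "tz": 0, "wx": -0.139, "wy": 0, "wz": 0, "jaw": 0.6},
    {"tx": 0, "ty": 0, "tz": 0, "wx": -0.139, "wy": 0, "wz": 0, "jaw": 0.6},
    {"tx": 0, "ty": 0, "tz": 0, "wx": -0.139, "wy": 0, "wz": 0, "jaw": 0.6},
    {"tx": 0, "ty": 0, "tz": 0, "wx": -0.139, "wy": 0, "wz": 0, "jaw": 0.6},
    {"tx": 0, "ty": 0, "tz": 0, "wx": -0.139, "wy": 0, "wz": 0, "jaw": 0.6},
    {"tx": 0, "ty": 0, "tz": 0, "wx": -0.139, "wy": 0, "wz": 0, "jaw": 0.6},
    {"tx": 0, "ty": 0, "tz": 0, "wx": -0.139, "wy": 0, "wz": 0, "jaw": 0.6},
    {"tx": 0, "ty": 0, "tz": 0, "wx": -0.139, "wy": 0, "wz": 0, "jaw": 0.6},
    {"tx": 0, "ty": 0, "tz": 0, "wx": -0.139, "wy": 0, "wz": 0, "jaw": 0.6},
    {"tx": 0, "ty": 0, "tz": 0, "wx": -0.139, "wy": 0, "wz": 0, "jaw": 0.6},
    {"tx": 0, "ty": 0, "tz": 0, "wx": -0.139, "wy": 0, "wz": 0, "jaw": 0.6},
  ],
)

```text
time: 3.45
tool_pos: [450.0, -1.4, 248.5]
tcp_rot: [1.641, 1.57, -3.115]
contact_force: [-0.3, 0.1, -1.0]
grip_width: 73.9
```

```bash
python3 - <<'E'
from go import *
a=np.radians(87.5);delta([482.5,340,250],[0,0,-1],[np.cos(a),np.sin(a),0])
E
```

```text
t 3.45 pos [450.036  -1.381 248.485] q [-0.174  0.205  1.716 -0.     1.221 -1.7  ] F [-0.32   0.062 -1.032] w 73.89039882799628
shift cm (current axes) [-0.154 -1.738 34.248] rotvec [-0.    -0.    -0.001] shift in target axes [-0.151 -1.754 34.247]
```

>>> arm_command(
  plan=[
    {"tx": 0, "ty": -0.17, "tz": 3.42, "wx": 0, "wy": 0, "wz": 0, "jaw": 0.5},
    {"tx": 0, "ty": -0.17, "tz": 3.42, "wx": 0, "wy": 0, "wz": 0, "jaw": 0.5},
    {"tx": 0, "ty": -0.17, "tz": 3.42, "wx": 0, "wy": 0, "wz": 0, "jaw": 0.5},
    {"tx": 0, "ty": -0.17, "tz": 3.42, "wx": 0, "wy": 0, "wz": 0, "jaw": 0.5},
    {"tx": 0, "ty": -0.17, "tz": 3.42, "wx": 0, "wy": 0, "wz": 0, "jaw": 0.5},
    {"tx": 0, "ty": -0.17, "tz": 3.42, "wx": 0, "wy": 0, "wz": 0, "jaw": 0.5},
    {"tx": 0, "ty": -0.17, "tz": 3.42, "wx": 0, "wy": 0, "wz": 0, "jaw": 0.5},
    {"tx": 0, "ty": -0.17, "tz": 3.42, "wx": 0, "wy": 0, "wz": 0, "jaw": 0.5},
    {"tx": 0, "ty": -0.17, "tz": 3.42, "wx": 0, "wy": 0, "wz": 0, "jaw": 0.5},
    {"tx": 0, "ty": -0.17, "tz": 3.42, "wx": 0, "wy": 0, "wz": 0, "jaw": 0.5},
    {"tx": 0, "ty": 0, "tz": 0, "wx": 0, "wy": 0, "wz": 0, "jaw": 0.5},
    {"tx": 0, "ty": 0, "tz": 0, "wx": 0, "wy": 0, "wz": 0, "jaw": 0.5},
  ],
)

```text
time: 4.65
tool_pos: [483.8, 339.6, 247.9]
tcp_rot: [2.394, 1.569, -2.367]
contact_force: [-0.2, 0.2, 0.5]
grip_width: 68.8
```

```bash
python3 - <<'E'
from go import *
import cv2
a=np.radians(87.5);delta([482.5,340,93],[0,0,-1],[np.cos(a),np.sin(a),0])
cv2.imwrite("pics/w1.png",imaging.capture("wrist"))
for p in [(408,325.3,122),(410.5,360.6,122),(556,355.2,122),(556,317.8,122)]: print(proj("wrist",p))
E
```

```text
t 4.65 pos [483.794 339.565 247.911] q [ 0.483  0.466  1.333 -0.     1.344 -1.04 ] F [-0.233  0.244  0.537] w 68.82925473321686
shift cm (current axes) [15.491  0.115  0.055] rotvec [-0.005 -0.001 -0.001] shift in target axes [15.491  0.131  0.038]
[296.549  97.039]
[343.621  98.12 ]
[342.413 272.206]
[299.557 274.048]
```

View pics/w1.png

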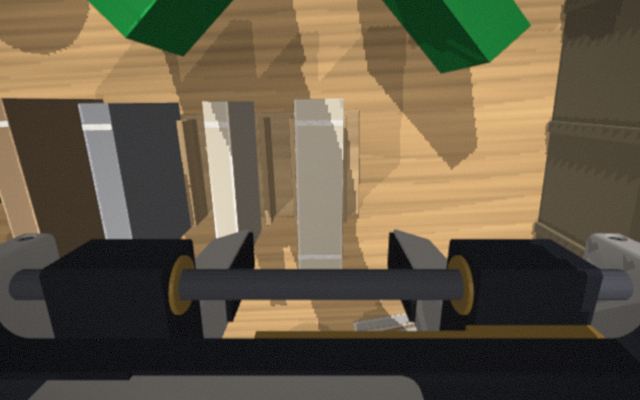

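The spine lies at columns 294–344, far end row 99, as predicted (296–344, row 97), centred between the fingers. Going down and gripping.

>>> arm_command(
  plan=[
    {"tx": 2.5, "ty": 0, "tz": 0, "wx": 0, "wy": 0, "wz": 0, "jaw": 0.5},
    {"tx": 2.5, "ty": 0.05, "tz": 0, "wx": 0, "wy": 0, "wz": 0, "jaw": 0.5},
    {"tx": 2.5, "ty": 0.05, "tz": 0, "wx": 0, "wy": 0, "wz": 0, "jaw": 0.5},
    {"tx": 2, "ty": 0, "tz": 0, "wx": 0, "wy": 0, "wz": 0, "jaw": 0.5},
    {"tx": 2, "ty": 0, "tz": 0, "wx": 0, "wy": 0, "wz": 0, "jaw": 0.5},
    {"tx": 2, "ty": 0, "tz": 0, "wx": 0, "wy": 0, "wz": 0, "jaw": 0.5},
    {"tx": 1, "ty": 0, "tz": 0, "wx": 0, "wy": 0, "wz": 0, "jaw": 0.5},
    {"tx": 1, "ty": 0, "tz": 0, "wx": 0, "wy": 0, "wz": 0, "jaw": 0.5},
    {"tx": 0, "ty": 0, "tz": 0, "wx": 0, "wy": 0, "wz": 0, "jaw": 0.5},
    {"tx": 0, "ty": 0, "tz": 0, "wx": 0, "wy": 0, "wz": 0, "jaw": 0.5},
  ],
)

```text
time: 5.7
tool_pos: [483.6, 339.3, 94.3]
tcp_rot: [-1.141, 1.57, 0.38]
contact_force: [0.1, 0.6, -0.2]
grip_width: 68.4
```

>>> arm_command(
  plan=[
    {"tx": 0, "ty": 0, "tz": 0, "wx": 0, "wy": 0, "wz": 0, "jaw": -1},
    {"tx": 0, "ty": 0, "tz": 0, "wx": 0, "wy": 0, "wz": 0, "jaw": -1},
    {"tx": 0, "ty": 0, "tz": 0, "wx": 0, "wy": 0, "wz": 0, "jaw": -1},
    {"tx": 0, "ty": 0, "tz": 0, "wx": 0, "wy": 0, "wz": 0, "jaw": -1},
    {"tx": 0, "ty": 0, "tz": 0, "wx": 0, "wy": 0, "wz": 0, "jaw": -1},
    {"tx": 0, "ty": 0, "tz": 0, "wx": 0, "wy": 0, "wz": 0, "jaw": -1},
    {"tx": 0, "ty": 0, "tz": 0, "wx": 0, "wy": 0, "wz": 0, "jaw": -1},
    {"tx": 0, "ty": 0, "tz": 0, "wx": 0, "wy": 0, "wz": 0, "jaw": -1},
  ],
)

```text
time: 6.5
tool_pos: [483.3, 339.3, 93.9]
tcp_rot: [-1.923, 1.571, -0.402]
contact_force: [-0.5, -1.5, 3.1]
grip_width: 37.8
```

>>> arm_command(
  plan=[
    {"tx": -1, "ty": 0, "tz": 0, "wx": 0, "wy": 0, "wz": 0, "jaw": -1},
    {"tx": -1.5, "ty": 0, "tz": 0, "wx": 0, "wy": 0, "wz": 0, "jaw": -1},
    {"tx": -2, "ty": 0, "tz": 0, "wx": 0, "wy": 0, "wz": 0, "jaw": -1},
    {"tx": -2, "ty": 0, "tz": 0, "wx": 0, "wy": 0, "wz": 0, "jaw": -1},
    {"tx": -2, "ty": 0, "tz": 0, "wx": 0, "wy": 0, "wz": 0, "jaw": -1},
    {"tx": -2, "ty": 0, "tz": 0, "wx": 0, "wy": 0, "wz": 0, "jaw": -1},
    {"tx": -2, "ty": 0, "tz": 0, "wx": 0, "wy": 0, "wz": 0, "jaw": -1},
    {"tx": -2, "ty": 0, "tz": 0, "wx": 0, "wy": 0, "wz": 0, "jaw": -1},
    {"tx": -2, "ty": 0, "tz": 0, "wx": 0, "wy": 0, "wz": 0, "jaw": -1},
    {"tx": -2, "ty": 0, "tz": 0, "wx": 0, "wy": 0, "wz": 0, "jaw": -1},
    {"tx": -1, "ty": 0, "tz": 0, "wx": 0, "wy": 0, "wz": 0, "jaw": -1},
    {"tx": -0.5, "ty": 0, "tz": 0, "wx": 0, "wy": 0, "wz": 0, "jaw": -1},
    {"tx": 0, "ty": 0, "tz": 0, "wx": 0, "wy": 0, "wz": 0, "jaw": -1},
    {"tx": 0, "ty": 0, "tz": 0, "wx": 0, "wy": 0, "wz": 0, "jaw": -1},
  ],
)

```text
time: 7.9
tool_pos: [482.8, 339.2, 292.5]
tcp_rot: [2.138, 1.569, -2.624]
contact_force: [0.0, 0.8, -4.3]
grip_width: 37.7
```

```bash
python3 - <<'E'
from go import *
import cv2
X,Y,Z=axes(np.radians(-5.3),np.radians(19.2))
V=np.array([518.8,-188,256.2])
delta(V+26*Z,-Z,X)
a=np.radians(-5.3); delta([450,-150,295],[0,0,-1],[np.cos(a),np.sin(a),0])
cv2.imwrite("pics/sc2.png",imaging.capture("scene"));cv2.imwrite("pics/si2.png",imaging.capture("side"))
E
```

```text
t 7.9 pos [482.848 339.208 292.545] q [ 0.483  0.438  1.256 -0.     1.45  -1.038] F [ 0.034  0.768 -4.274] w 37.71493563983767
shift cm (current axes) [  1.227  -5.363 -52.439] rotvec [ 1.597 -0.261 -0.271] shift in target axes [  3.611 -52.163   6.784]
t 7.9 pos [482.848 339.208 292.545] q [ 0.483  0.438  1.256 -0.     1.45  -1.038] F [ 0.034  0.768 -4.274] w 37.71493563983767
shift cm (current axes) [ -0.191   0.845 -49.024] rotvec [ 1.613 -0.002 -0.   ] shift in target axes [ -0.245 -49.015   1.248]
```

View pics/si2.png

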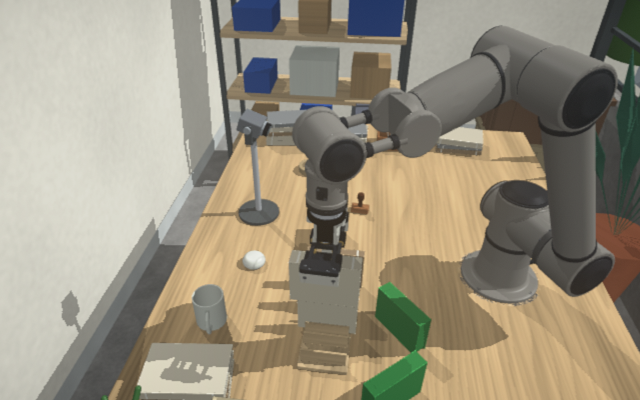

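View pics/sc2.png

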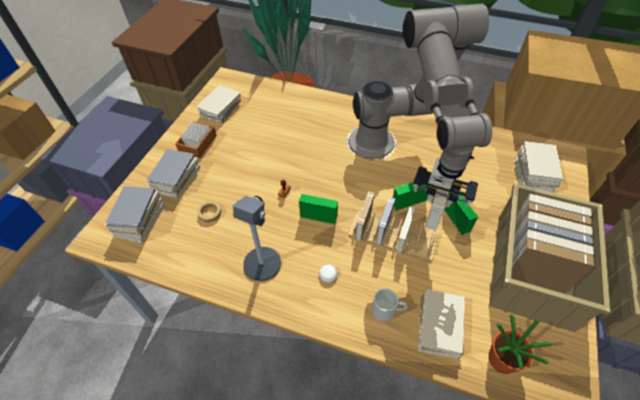

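>>> arm_command(
  plan=[
    {"tx": 0, "ty": 0.05, "tz": -1.5, "wx": 0, "wy": 0, "wz": 0, "jaw": -1},
    {"tx": 0, "ty": 0.05, "tz": -2.5, "wx": 0, "wy": 0, "wz": 0, "jaw": -1},
    {"tx": 0, "ty": 0.05, "tz": -3, "wx": 0, "wy": 0, "wz": 0, "jaw": -1},
    {"tx": 0, "ty": 0.05, "tz": -3, "wx": 0, "wy": 0, "wz": 0, "jaw": -1},
    {"tx": 0, "ty": 0.05, "tz": -3, "wx": 0, "wy": 0, "wz": 0, "jaw": -1},
    {"tx": 0, "ty": 0.05, "tz": -3, "wx": 0, "wy": 0, "wz": 0, "jaw": -1},
    {"tx": 0, "ty": 0.05, "tz": -3, "wx": 0, "wy": 0, "wz": 0, "jaw": -1},
    {"tx": 0, "ty": 0.05, "tz": -3, "wx": 0, "wy": 0, "wz": 0, "jaw": -1},
    {"tx": 0, "ty": 0.05, "tz": -3, "wx": 0, "wy": 0, "wz": 0, "jaw": -1},
    {"tx": 0, "ty": 0.05, "tz": -3, "wx": 0, "wy": 0, "wz": 0, "jaw": -1},
    {"tx": 0, "ty": 0.05, "tz": -3, "wx": 0, "wy": 0, "wz": 0, "jaw": -1},
    {"tx": 0, "ty": 0.05, "tz": -3, "wx": 0, "wy": 0, "wz": 0, "jaw": -1},
    {"tx": 0, "ty": 0.05, "tz": -3, "wx": 0, "wy": 0, "wz": 0, "jaw": -1},
    {"tx": 0, "ty": 0.05, "tz": -3, "wx": 0, "wy": 0, "wz": 0, "jaw": -1},
    {"tx": 0, "ty": 0.05, "tz": -3, "wx": 0, "wy": 0, "wz": 0, "jaw": -1},
    {"tx": 0, "ty": 0.05, "tz": -3, "wx": 0, "wy": 0, "wz": 0, "jaw": -1},
    {"tx": 0, "ty": 0.05, "tz": -2, "wx": 0, "wy": 0, "wz": 0, "jaw": -1},
    {"tx": 0, "ty": 0, "tz": -1, "wx": 0, "wy": 0, "wz": 0, "jaw": -1},
  ],
)

```text
time: 9.8
tool_pos: [449.4, -151.5, 293.4]
tcp_rot: [2.128, 1.57, -2.636]
contact_force: [-0.3, 0.0, -3.6]
grip_width: 37.8
```

>>> arm_command(
  plan=[
    {"tx": 0, "ty": 0, "tz": 0, "wx": 0.05, "wy": 0, "wz": 0, "jaw": -1},
    {"tx": 0, "ty": 0, "tz": 0, "wx": 0.1, "wy": 0, "wz": 0, "jaw": -1},
    {"tx": 0, "ty": 0, "tz": 0, "wx": 0.1, "wy": 0, "wz": 0, "jaw": -1},
    {"tx": 0, "ty": 0, "tz": 0, "wx": 0.1, "wy": 0, "wz": 0, "jaw": -1},
    {"tx": 0, "ty": 0, "tz": 0, "wx": 0.1, "wy": 0, "wz": 0, "jaw": -1},
    {"tx": 0, "ty": 0, "tz": 0, "wx": 0.1, "wy": 0, "wz": 0, "jaw": -1},
    {"tx": 0, "ty": 0, "tz": 0, "wx": 0.1, "wy": 0, "wz": 0, "jaw": -1},
    {"tx": 0, "ty": 0, "tz": 0, "wx": 0.1, "wy": 0, "wz": 0, "jaw": -1},
    {"tx": 0, "ty": 0, "tz": 0, "wx": 0.1, "wy": 0, "wz": 0, "jaw": -1},
    {"tx": 0, "ty": 0, "tz": 0, "wx": 0.1, "wy": 0, "wz": 0, "jaw": -1},
    {"tx": 0, "ty": 0, "tz": 0, "wx": 0.1, "wy": 0, "wz": 0, "jaw": -1},
    {"tx": 0, "ty": 0, "tz": 0, "wx": 0.1, "wy": 0, "wz": 0, "jaw": -1},
    {"tx": 0, "ty": 0, "tz": 0, "wx": 0.1, "wy": 0, "wz": 0, "jaw": -1},
    {"tx": 0, "ty": 0, "tz": 0, "wx": 0.1, "wy": 0, "wz": 0, "jaw": -1},
    {"tx": 0, "ty": 0, "tz": 0, "wx": 0.1, "wy": 0, "wz": 0, "jaw": -1},
    {"tx": 0, "ty": 0, "tz": 0, "wx": 0.1, "wy": 0, "wz": 0, "jaw": -1},
    {"tx": 0, "ty": 0, "tz": 0, "wx": 0.06, "wy": 0, "wz": 0, "jaw": -1},
    {"tx": 0, "ty": 0, "tz": 0, "wx": 0, "wy": 0, "wz": 0, "jaw": -1},
  ],
)

```text
time: 11.6
tool_pos: [449.9, -149.2, 293.6]
tcp_rot: [2.698, 1.57, 2.609]
contact_force: [0.9, -0.2, -4.1]
grip_width: 37.8
```

```bash
python3 - <<'E'
from go import *
X,Y,Z=axes(np.radians(-5.3),np.radians(19.2))
V=np.array([518.8,-188,256.2])
delta(V+26*Z,-Z,X)
E
```

```text
t 11.6 pos [ 449.944 -149.175  293.585] q [-0.482  0.214  1.576  0.     1.352 -0.393] F [ 0.927 -0.244 -4.073] w 37.805044843282865
shift cm (current axes) [ 1.28  -3.252  6.349] rotvec [ 0.003 -0.335 -0.001] shift in target axes [ 3.303 -3.23   5.584]
```

>>> arm_command(
  plan=[
    {"tx": 0, "ty": 0, "tz": 0, "wx": 0, "wy": -0.04, "wz": 0, "jaw": -1},
    {"tx": 0, "ty": 0, "tz": 0, "wx": 0, "wy": -0.06, "wz": 0, "jaw": -1},
    {"tx": 0, "ty": 0, "tz": 0, "wx": 0, "wy": -0.06, "wz": 0, "jaw": -1},
    {"tx": 0, "ty": 0, "tz": 0, "wx": 0, "wy": -0.06, "wz": 0, "jaw": -1},
    {"tx": 0, "ty": 0, "tz": 0, "wx": 0, "wy": -0.06, "wz": 0, "jaw": -1},
    {"tx": 0, "ty": 0, "tz": 0, "wx": 0, "wy": -0.055, "wz": 0, "jaw": -1},
    {"tx": 0.5, "ty": -0.5, "tz": 0.8, "wx": 0, "wy": 0, "wz": 0, "jaw": -1},
    {"tx": 0.7, "ty": -0.7, "tz": 1.2, "wx": 0, "wy": 0, "wz": 0, "jaw": -1},
    {"tx": 0.7, "ty": -0.7, "tz": 1.2, "wx": 0, "wy": 0, "wz": 0, "jaw": -1},
    {"tx": 0.7, "ty": -0.7, "tz": 1.2, "wx": 0, "wy": 0, "wz": 0, "jaw": -1},
    {"tx": 0.4, "ty": -0.4, "tz": 0.8, "wx": 0, "wy": 0, "wz": 0, "jaw": -1},
    {"tx": 0.3, "ty": -0.2, "tz": 0.4, "wx": 0, "wy": 0, "wz": 0, "jaw": -1},
    {"tx": 0, "ty": 0, "tz": 0, "wx": 0, "wy": 0, "wz": 0, "jaw": -1},
    {"tx": 0, "ty": 0, "tz": 0, "wx": 0, "wy": 0, "wz": 0, "jaw": -1},
    {"tx": 0, "ty": 0, "tz": 0, "wx": 0, "wy": 0, "wz": 0, "jaw": -1},
  ],
)

```text
time: 13.1
tool_pos: [510.7, -186.8, 281.1]
tcp_rot: [-0.0, 1.236, -0.089]
contact_force: [0.3, -0.2, -4.0]
grip_width: 38.1
```

```bash
python3 - <<'E'
from go import *
import cv2
X,Y,Z=axes(np.radians(-5.3),np.radians(19.2))
V=np.array([518.8,-188,256.2])
delta(V+26*Z,-Z,X)
a=imaging.capture("scene");b=imaging.capture("side")
cv2.imwrite("pics/sc3.png",a);cv2.imwrite("pics/si3.png",b)
for n,i in (("scene",a),("side",b)):
    L=[np.round(proj(n,V+sx*74*Y+sn*19*X+sz*55*Z),1).tolist() for sx in(-1,1) for sn in (-1,1) for sz in (-1,1)];print(n,L)
    u=np.array(L+[proj(n,V+200*X)]);x0,y0=u.min(0).astype(int)-40;c=i[max(y0,0):y0+200,max(x0,0):x0+260].copy()
    c=cv2.resize(c,None,fx=3,fy=3,interpolation=cv2.INTER_CUBIC)
    for p in u: cv2.circle(c,tuple(((p+.5-[max(x0,0),max(y0,0)])*3).astype(int)),3,(0,0,255),-1)
    cv2.imwrite(f"pics/z_{n}3.png",c[:600,:800])
E
```

```text
t 13.1 pos [ 510.65  -186.834  281.117] q [-0.577  0.191  1.687  0.187  0.974 -0.571] F [ 0.251 -0.199 -3.998] w 38.13816334671618
shift cm (current axes) [ 0.023 -0.041 -0.043] rotvec [ 0.004 -0.    -0.001] shift in target axes [ 0.023 -0.041 -0.043]
scene [[270.5, 178.1], [272.4, 152.1], [265.3, 182.7], [267.0, 156.3], [306.2, 191.0], [309.7, 164.8], [301.7, 195.9], [305.0, 169.5]]
side [[333.2, 160.4], [345.7, 132.8], [322.4, 155.9], [334.4, 128.0], [324.6, 185.3], [337.8, 156.5], [312.9, 180.4], [325.5, 151.3]]
```

View pics/z_scene3.png

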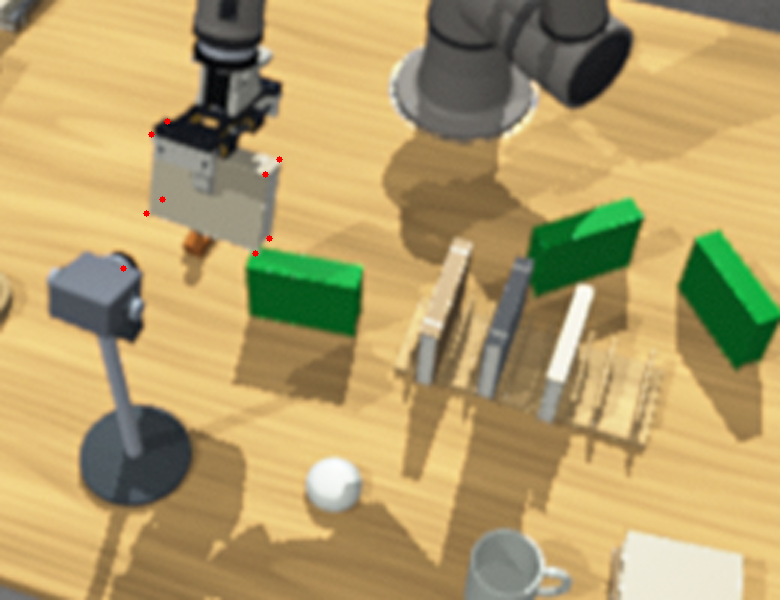

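View pics/z_side3.png

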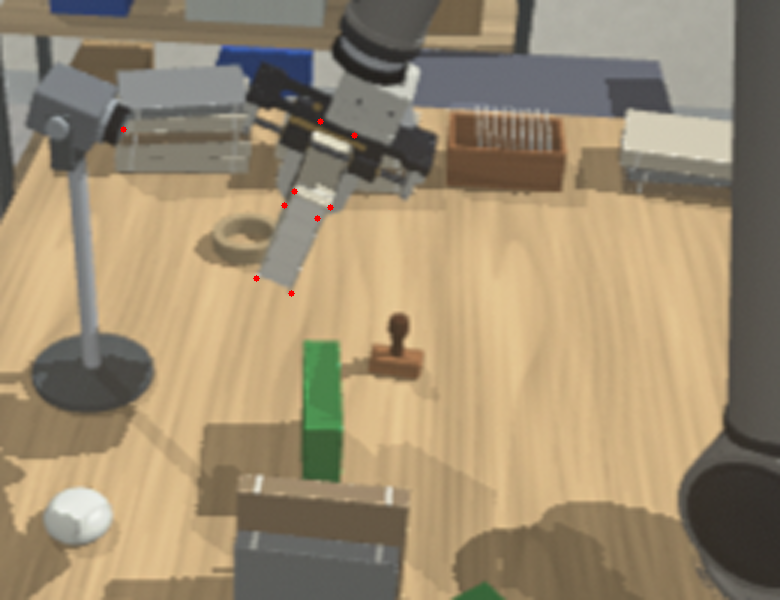

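```bash
python3 - <<'E'
from go import *
import cv2
pin=np.array([758.5,-210,340])
for t in (15,17,19.2,21,23):
    X,Y,Z=axes(np.radians(-5.3),np.radians(t));L=pin-55*X
    f=lambda n,P,o,s:((proj(n,P)-o)*s).round(0)
    print(t,"side lens/top/bot/pin/pin+y",[f("side",P,[229.5,103.5],9.09).tolist() for P in (L,L+21*Z,L-21*Z,pin,pin+48*Y)],"scene",[f("scene",P,[227.5,189.5],9.52).tolist() for P in (L,L+21*Z,L+21*Y,pin+48*Y,pin-48*Y)])
E
```

```text
15 side lens/top/bot/pin/pin+y [[359.0, 236.0], [372.0, 183.0], [347.0, 289.0], [203.0, 182.0], [157.0, 247.0]] scene [[289.0, 100.0], [289.0, 51.0], [344.0, 121.0], [330.0, 242.0], [73.0, 143.0]]
17 side lens/top/bot/pin/pin+y [[358.0, 241.0], [373.0, 188.0], [343.0, 293.0], [203.0, 182.0], [157.0, 247.0]] scene [[289.0, 105.0], [291.0, 54.0], [344.0, 125.0], [330.0, 242.0], [73.0, 143.0]]
19.2 side lens/top/bot/pin/pin+y [[356.0, 246.0], [374.0, 194.0], [340.0, 297.0], [203.0, 182.0], [157.0, 247.0]] scene [[289.0, 110.0], [292.0, 58.0], [344.0, 131.0], [330.0, 242.0], [73.0, 143.0]]
21 side lens/top/bot/pin/pin+y [[355.0, 251.0], [374.0, 200.0], [336.0, 301.0], [203.0, 182.0], [157.0, 247.0]] scene [[288.0, 114.0], [292.0, 62.0], [343.0, 135.0], [330.0, 242.0], [73.0, 143.0]]
23 side lens/top/bot/pin/pin+y [[353.0, 255.0], [374.0, 205.0], [333.0, 304.0], [203.0, 182.0], [157.0, 247.0]] scene [[288.0, 119.0], [293.0, 66.0], [343.0, 140.0], [330.0, 242.0], [73.0, 143.0]]
```

```bash
python3 - <<'E'
from go import *
o=readout.get_obs();print(o["time"],o["tool_pos"],abs(o["dq"]).max(),o["grip_width"],o["contact_force"])
print(bot.close_job())
E
```

```text
13.2 [ 510.687 -186.918  281.206] 0.001569495362912244 38.070190202677225 [ 1.068  0.435 -3.627]
the job is handed in; nothing more can be done
None
```

The thick cream book is held up in front of the camera, spine up, and I handed the job in at about 13.2 s of the 34 s allowed. The interface gives no verdict, so what follows is from my own checks.

**What I did:** I took the book from the end slot on the robot's left (+y), gripping it across the covers. I lifted it straight up out of the rack, swung it round and tilted it to match the camera head. I estimated that head as tilted down 19.2° and turned about 5.3° from the robot's x axis. That puts the view point near (519, -188, 256) mm.

**Last checks:**
- **Grip pose:** it was within 1 mm and 0.005 rad of the pose I was aiming for.
- **Hold:** the fingers were closed to 38.1 mm on the 38 mm book, about 4 N of weight showed at the wrist, and the joints were practically still.
- **Position in the pictures:** the book's corners fell within 1–2 pixels (about 3–5 mm) of where I predicted.
- **Other things:** in the last pictures the other rack books, the camera stand and the loose items I could see looked untouched. I judged this by eye and did not measure it.

**Where checks disagreed:** in the side picture the lens first looked about 0.6 px off the prediction, and the pin was off the same way by a similar amount. I took this as a calibration offset, and lens relative to pin again gives about 19°. The slope of the lens rim alone suggested 23° or more. I gave that less weight because the outline is only a few pixels wide.

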